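# Try the push lights in order

## Task

Try out the push lights before they are stuck up under the cupboards: with the fingertips press the lens of the large round light, then the square one, then the small round one, each lightly and all the way down, where it stays. Leave the long bar-shaped light off. Do not lift or shove any of the lights, and leave the things standing around as they are.

Things in the scene. Friction and masses are not known exactly. Their poses are not given: they have to be found in the camera images.
- large_round_light: Large round push light: housing 92 mm across, lens 72 mm across, its centre above the origin. The lens is a flat-topped white block that stands 16 mm proud of the 18 mm high grey housing, so its top is 34 mm above the worktop when up. Origin: centre of the housing's underside, z up. Loose, about 0.3 kg.
- large_round_lens (a joint): How far the lens of the large round light is pressed down, m: 0 = up (off, as at the start), 0.008 = fully down (on), 8 mm proud of the housing. It gives way at about 3 N, even when pressed off centre, stays where it is left and does not spring back; behind the end stop at 0.008 the lens rests on foam that gives up to 7 mm more at about 3 N per mm and springs back (not counted in this value), and then it is rigid.
- large_round_top (a point): Centre of the top face of the large round light's lens; sinks with it and with the foam behind it.
- square_light: Square push light: housing 70 x 70 mm with sides along its x and y, lens 54 x 54 mm, its centre above the origin. The lens is a flat-topped white block that stands 16 mm proud of the 18 mm high grey housing, so its top is 34 mm above the worktop when up. Origin: centre of the housing's underside, z up. Loose, about 0.3 kg.
- square_lens (a joint): How far the lens of the square light is pressed down, m: 0 = up (off, as at the start), 0.008 = fully down (on), 8 mm proud of the housing. It gives way at about 3 N, even when pressed off centre, stays where it is left and does not spring back; behind the end stop at 0.008 the lens rests on foam that gives up to 7 mm more at about 3 N per mm and springs back (not counted in this value), and then it is rigid.
- square_top (a point): Centre of the top face of the square light's lens; sinks with it and with the foam behind it.
- small_round_light: Small round push light: housing 58 mm across, lens 42 mm across, its centre above the origin. The lens is a flat-topped white block that stands 16 mm proud of the 18 mm high grey housing, so its top is 34 mm above the worktop when up. Origin: centre of the housing's underside, z up. Loose, about 0.3 kg.
- small_round_lens (a joint): How far the lens of the small round light is pressed down, m: 0 = up (off, as at the start), 0.008 = fully down (on), 8 mm proud of the housing. It gives way at about 3 N, even when pressed off centre, stays where it is left and does not spring back; behind the end stop at 0.008 the lens rests on foam that gives up to 7 mm more at about 3 N per mm and springs back (not counted in this value), and then it is rigid.
- small_round_top (a point): Centre of the top face of the small round light's lens; sinks with it and with the foam behind it.
- bar_light: Long bar-shaped push light: housing 36 mm along x, 120 mm along y, lens 20 x 104 mm. Not to be pressed. The lens is a flat-topped white block that stands 16 mm proud of the 18 mm high grey housing, so its top is 34 mm above the worktop when up. Origin: centre of the housing's underside, z up. Loose, about 0.3 kg.
- bar_lens (a joint): How far the lens of the bar light is pressed down, m: 0 = up (off, as at the start), 0.008 = fully down (on), 8 mm proud of the housing. It gives way at about 3 N, even when pressed off centre, stays where it is left and does not spring back; behind the end stop at 0.008 the lens rests on foam that gives up to 7 mm more at about 3 N per mm and springs back (not counted in this value), and then it is rigid.
- mill: Bystander. Small grey-topped glass pepper mill, 44 mm across, 90 mm tall, standing among the lights. Origin at the centre of its underside.
- cup: Bystander. Small white cup with a handle, 63 x 88 x 52 mm, among the lights. Origin at the centre of its underside.
- hinge_spare: Bystander. Spare cupboard hinge of grey metal, 35 x 106 mm (long side along its y), 14 mm high, lying among the lights. Origin at the centre of its underside.
- teaspoon: Bystander. Steel teaspoon, 131 mm long along its x, 13 mm high, lying on the worktop near the lights. Origin at the centre of its underside.
Mind the look-alikes: they are no part of the job. Leave any green look-alike of the large_round_light alone.

How it is judged (in metres and radians):
On the way, in this order (a step that is already met when the one before it is completed fails the run):
1. the large round light's lens is pressed down by the fingers (value of joint large_round_lens above 0.005 m and contact force between the fingers and large_round_light above 0.3 N and value of joint each of square_lens, small_round_lens below 0.003 m), for 0.02 s.
2. the square light's lens is pressed down by the fingers (value of joint square_lens above 0.005 m and contact force between the fingers and square_light above 0.3 N and value of joint small_round_lens below 0.003 m), for 0.02 s.
3. the small round light's lens is pressed down by the fingers (value of joint small_round_lens above 0.005 m and contact force between the fingers and small_round_light above 0.3 N), for 0.02 s.
At the end, for the whole second after the job is handed in: The lenses of the large round, square and small round lights are down by more than 5 of their 8 mm, the bar light's by less than 3 mm; all lights lie flat and at rest within 20 mm of where they started, and every bystander stands within 20 mm of its start (value of joint each of large_round_lens, square_lens, small_round_lens above 0.005 m and value of joint bar_lens below 0.003 m and distance of each of large_round_light, square_light, small_round_light, bar_light from where it was at the start of the episode below 0.02 m and angle between each of large_round_light, square_light, small_round_light, bar_light's own z axis and vertical below 0.1 rad and linear speed of each of large_round_light, square_light, small_round_light, bar_light below 0.02 m/s and not (distance of any of mill, cup, hinge_spare, teaspoon from where it was at the start of the episode above 0.02 m or angle between any of mill, cup, hinge_spare, teaspoon's own z axis and vertical above 0.35 rad)); the robot touches nothing.
It fails at once if the lights are pressed out of order (square before large round, or small round before square) ((value of joint square_lens above 0.003 m and value of joint large_round_lens below 0.005 m) or (value of joint small_round_lens above 0.003 m and value of joint square_lens below 0.005 m)).
It fails at once if the bar light is pressed (value of joint bar_lens above 0.003 m).
It fails at once if a light is pressed hard (over 25 N) (contact force between the fingers and large_round_light above 25 N or contact force between the fingers and square_light above 25 N or contact force between the fingers and small_round_light above 25 N or contact force between the fingers and bar_light above 25 N).
It fails at once if a light is lifted, tipped, or shoved by more than 20 mm (distance of any of large_round_light, square_light, small_round_light, bar_light from where it was at the start of the episode above 0.02 m or height (world z) of any of large_round_light, square_light, small_round_light, bar_light above 0.01 m or angle between any of large_round_light, square_light, small_round_light, bar_light's own z axis and vertical above 0.25 rad).
It fails at once if a bystander is moved by more than 20 mm or tipped (distance of any of mill, cup, hinge_spare, teaspoon from where it was at the start of the episode above 0.02 m or angle between any of mill, cup, hinge_spare, teaspoon's own z axis and vertical above 0.35 rad).
It also fails if it takes over 48 s, if anything falls off the work surface, if the arm or the gripper's body presses on something with over 40 N, if the wrist force passes 120 N, or if a joint passes its speed limit or range.

## Robot

A 7-joint arm with a two-finger parallel gripper is mounted at the origin on a cart in front of the work surface, level with it; the furniture and walls round the work are solid. World frame = base frame: x ahead of the robot, y to its left, z up, the work surface at z = 0. Lengths are in m, angles in degrees, forces in N, time in s.
With the tool pointing down it reaches from about 0.425 to 1.025 m from the base axis. Payload 9.4 kg.
Tool frame: the origin (TCP) lies midway between the tips of the shut fingers; the grasp point (between the pads) lies 19 mm behind it; z points along the fingers, y is the direction in which the jaws open and shut (so a half turn about z gives the same grasp; the last joint's range is limited). The gripper opens to 93 mm and grips with 3 to 60 N. Pads are 15 mm wide; open, the fingers measure 128 mm over their backs; the gripper's body (75 mm by 188 mm) begins 65 mm behind the grasp point.
Start: joints at [-78.535, 34.337, -0.143, 91.639, 0.103, 54.024, -4.572], TCP at [0.198, 0.697, 0.219] pointing down, gripper open.
Joint ranges: [-147.43, 147.43], [-19.82, 112.94], [-74.19, 73.91], [6.32, 146.72], [-59.91, 239.91], [6.04, 106.73], [-150.56, 150.56]. Speed limits (degrees/s): [127.2, 127.2, 172.46, 172.46, 180, 180, 180].

## Interface

Orientations are given as a 3x3 rotation matrix whose columns are the frame's x, y, z axes.
In Python, from rig import sense, get_image, calibration, close_job gives the robot as it stands. The module is installed in compiled form; this text tells all that it offers.
- The arm moves only by the tool jog_arm, never from a script. Its argument "steps" is a list of rows, each an object of numbers: "wx", "wy", "wz": the turn, a rotation vector about the tool's x, y, z in degrees; "tx", "ty", "tz": the shift along the tool's x, y, z in cm; "grip": the opening, from 0 (shut) to 1 (fully open). In form: [{"wx": .., "wy": .., "wz": .., "tx": .., "ty": .., "tz": .., "grip": ..}, ...]. A call has 1 to 5 rows; each row shifts and turns the commanded pose from where the row before left it, along the tool's axes as they then stand; what a row does not reach is not made up. A row lasts 1/10 s, in which the tool goes at most 50 mm and 8.59 degrees, less where a joint would pass 70% of its speed; a pose out of reach is approached as far as the arm can. A call is refused whole if a number of a shift passes 5 or a number of a turn 8.59, either way. A call with a gripper value outside its range is refused whole. The fingers move at their own pace and stop on an object; "newtons" is the grip in N (left out, the last holds). Time passes only in rows, so rows that do not move let the fingers close. It gives the time, the measured TCP pose, the force and the opening at its end, in the units of the state.
- sense(): the state, without advancing time (a new reading comes with each control period).
- get_image(name): name is "side" or "top" or "wrist"; returns the picture (480x640x3 uint8, red, green, blue); there is no depth.
- calibration(name): a dict with "intrinsics" (3x3 intrinsics, pixels), "extrinsics" (4x4, takes a point from camera to world coordinates). Camera axes: x right, y up, looking along -z (the intrinsics and any distortion apply to the point x, -y, -z); pixel columns grow to the right and rows downward; lengths in m; the calibration is good to about 2 mm. A picture is of the moment at which its call begins: read the wrist's pose just before it. calibration takes no time and is no camera call; for the wrist camera it gives the pose at the moment of the call.
- close_job(): hands the job in, once; it reports no verdict.
The state is a dict: "time_s": time; "qpos": joint angles; "dq": joint speeds; "joint_efforts": joint torques, N m; "position": TCP position; "tool_rot": TCP orientation; "contact_force": force on the tool from outside, world axes, zero at the start; "moment": the same for the moment, N m; "gripper_width": finger opening in m.
Only numpy, scipy, OpenCV 4.12 (cv2) and the standard library are available. Lean on these libraries where they do the work, as an engineer would, in place of code of your own. Each camera call takes 0.05 s, during which the arm holds its last target.

## Working session

There is one attempt and no reset: what is moved stays moved. The work goes in short steps, Python scripts to look and compute and a tool call to move; the robot and the scene stay as the last step left them, time stands still between calls to the robot, and variables do not carry over. Pictures are saved under pics/ and viewed, and the job is handed in when it is done.

Besides the shell and the picture viewer there is one more tool, called after "Request:" as a command line: name --argument value ..., lists and objects as JSON in quotes. jog_arm: Moves the arm, as the interface text tells. Its arguments: {"type":"object","properties":{"steps":{"type":"array"},"newtons":{"type":"number"}},"required":["steps"]}

```bash
mkdir -p pics; python3 - <<'E'
from rig import *
import cv2,numpy as np
s=sense();print(s)
for n in("top","side","wrist"):
    c=calibration(n);print(n,np.round(c["intrinsics"],2).tolist(),np.round(c["extrinsics"],4).tolist(),c.keys())
    cv2.imwrite(f"pics/{n}0.png",cv2.cvtColor(get_image(n),cv2.COLOR_RGB2BGR))
E
```

```text
{'time_s': 0.0, 'qpos': array([-78.53545948,  34.38517391,  -0.14744491,  91.67949704,
         0.10361602,  54.02537523,  -4.57456488]), 'dq': array([ 0.05209007, -0.03600458,  0.01912537, -0.06352485, -0.0951247 ,
       -0.10257248, -0.00293184]), 'joint_efforts': array([ 3.46319966e-04, -7.65097117e+01,  1.49730843e+00, -2.52356887e+01,
       -5.24673122e-02,  1.69637322e-02,  1.02552094e-04]), 'position': array([0.19799105, 0.69693455, 0.2177602 ]), 'tool_rot': array([[-9.61949395e-01,  2.73227508e-01, -2.98648153e-04],
       [ 2.73227639e-01,  9.61948171e-01, -1.54063323e-03],
       [-1.33659334e-04, -1.56361013e-03, -9.99998769e-01]]), 'contact_force': array([ 0.68878108, -0.76170857, -0.8673159 ]), 'moment': array([-0.01185425, -0.03157573, -0.01888281]), 'gripper_width': 0.09309174744078165}
top [[473.85, 0.0, 320.65], [0.0, 473.85, 240.0], [0.0, 0.0, 1.0]] [[-0.0048, 0.9834, -0.1812, 0.4037], [-0.9997, -0.0089, -0.0216, 0.0182], [-0.0228, 0.1811, 0.9832, 1.043], [0.0, 0.0, 0.0, 1.0]] dict_keys(['intrinsics', 'extrinsics'])
side [[497.64, 0.0, 316.58], [0.0, 497.64, 232.75], [0.0, 0.0, 1.0]] [[0.9998, -0.007, -0.0198, 0.543], [-0.0116, 0.6006, -0.7994, -0.9529], [0.0175, 0.7995, 0.6004, 0.8182], [0.0, 0.0, 0.0, 1.0]] dict_keys(['intrinsics', 'extrinsics'])
wrist [[382.97, 0.0, 321.32], [0.0, 382.97, 236.45], [0.0, 0.0, 1.0]] [[0.2728, -0.9224, -0.2735, 0.1215], [0.9621, 0.2611, 0.0788, 0.7198], [-0.0012, -0.2846, 0.9586, 0.3836], [0.0, 0.0, 0.0, 1.0]] dict_keys(['intrinsics', 'extrinsics'])
```

View pics/top0.png

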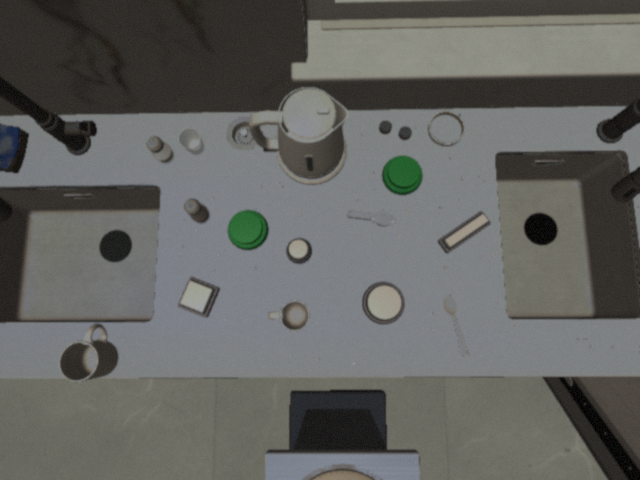

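View pics/side0.png

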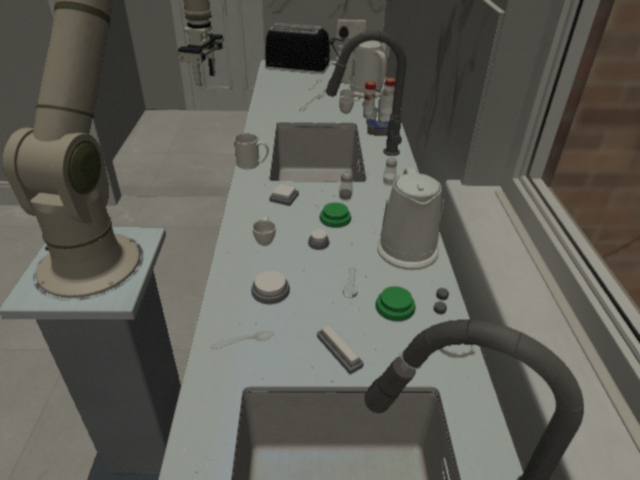

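View pics/wrist0.png

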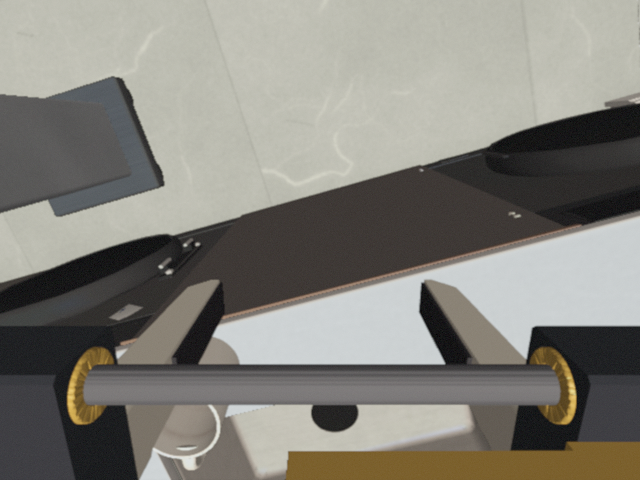

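Top view: large round light at (383,302), square at (199,296), small round at (299,250), bar at (464,231). The two green look-alikes are at (248,229) and (402,174), and the kettle is at (313,140). I'll measure these next.

```bash
cat > h.py <<'E'
from rig import *
import cv2,numpy as np
def ray(c,u,v,z):
    K,T=c["intrinsics"],c["extrinsics"]
    d=np.linalg.solve(K,[u,v,1.]);d=T[:3,:3]@(d*[1,-1,-1]);o=T[:3,3]
    return o+d*(z-o[2])/d[2]
def proj(c,p):
    T=c["extrinsics"];q=T[:3,:3].T@(np.array(p)-T[:3,3]);q=q*[1,-1,-1];q=c["intrinsics"]@q
    return q[:2]/q[2]
E
python3 - <<'E'
from h import *
for n,seeds in(("top",dict(L=(383,302),S=(199,296),R=(299,250),B=(464,231))),("side",dict(L=(270,283),S=(284,189),R=(318,236),B=(341,347)))):
    im=cv2.imread(f"pics/{n}0.png");c=calibration(n)
    for k,(u,v) in seeds.items():
        ref=im[v-2:v+3,u-2:u+3].reshape(-1,3).mean(0)
        m=(np.abs(im.astype(float)-ref).max(2)<(30 if n=="top" else 14)).astype(np.uint8)
        nn,l,st,ce=cv2.connectedComponentsWithStats(m,connectivity=4)
        i=l[v,u];cs,_=cv2.findContours((l==i).astype(np.uint8),0,1)
        r=cv2.minAreaRect(max(cs,key=len))
        print(n,k,ref.round(),st[i],ce[i].round(1),"rect",np.round(ray(c,*r[0],.034),4),"cen",np.round(ray(c,*ce[i],.034),4),r)
    
c=calibration("top")
for k,p in dict(cup=(294,315),kett=(313,170),mill=(196,210),hinge=(372,215)).items(): print(k,ray(c,*p,.0).round(3))
E
```

```text
top L [142. 156. 159.] [368 286  33  33 851] [384.  302.1] rect [ 0.4555 -0.0926  0.034 ] cen [ 0.4554 -0.0927  0.034 ] ((384.0, 302.0), (32.0, 32.0), 90.0)
top S [153. 162. 159.] [181 281  30  31 567] [195.5 296. ] rect [0.4707 0.308  0.034 ] cen [0.4707 0.3079 0.034 ] ((195.41380310058594, 295.96551513671875), (23.76900291442871, 24.140392303466797), 21.801406860351562)
top R [143. 156. 158.] [289 240  18  18 250] [297.6 248.6] rect [0.5714 0.0905 0.034 ] cen [0.5712 0.0902 0.034 ] ((297.5000305175781, 248.50003051757812), (16.970561981201172, 16.970561981201172), 45.0)
top B [136. 149. 157.] [446 215  42  31 373] [466.3 229.9] rect [ 0.6092 -0.2744  0.034 ] cen [ 0.609  -0.2743  0.034 ] ((466.37310791015625, 229.81382751464844), (8.074493408203125, 46.26873016357422), 55.7131233215332)
side L [143. 154. 159.] [255 270  30  21 499] [269.6 279.7] rect [ 0.4572 -0.0929  0.034 ] cen [ 0.4573 -0.092   0.034 ] ((269.5, 280.0), (20.0, 29.0), 90.0)
side S [143. 154. 158.] [273 184  22  11 165] [283.4 188.9] rect [0.4729 0.307  0.034 ] cen [0.4728 0.3066 0.034 ] ((283.4117736816406, 188.8529510498047), (19.645381927490234, 10.186494827270508), 14.03624439239502)
side R [136. 147. 151.] [  160   120   308   360 42321] [291.9 308. ] rect [ 0.4543 -0.1588  0.034 ] cen [ 0.5119 -0.1827  0.034 ] ((266.283447265625, 300.0755615234375), (254.24195861816406, 376.8265686035156), 55.840309143066406)
side B [135. 145. 149.] [  160    99   308   381 44549] [292.1 299.3] rect [ 0.6041 -0.1885  0.034 ] cen [ 0.5114 -0.1561  0.034 ] ((334.2679138183594, 310.0651550292969), (261.22100830078125, 410.67401123046875), 13.671307563781738)
cup [0.43 0.1  0.  ]
kett [0.76  0.058 0.   ]
mill [0.668 0.325 0.   ]
hinge [ 0.652 -0.075  0.   ]
```

Both views agree to about 2 mm: large (0.456,-0.093), square (0.472,0.308), small (0.571,0.090). I'll shut the fingers and move in over the x≈0.46 lane.

Request:
jog_arm --steps '[{"tx": -1.8, "ty": -1.5, "grip": 0}, {"tx": -3.6, "ty": -3.1, "grip": 0}, {"tx": -3.6, "ty": -3.1, "grip": 0}, {"tx": -3.6, "ty": -3.1, "grip": 0}, {"tx": -3.6, "ty": -3.1, "grip": 0}]' --newtons 10

```text
invalid input at $.steps[0]: expected keys wx, wy, wz, tx, ty, tz, grip
```

Request:
jog_arm --steps '[{"tx": -3.6, "ty": -3.1, "grip": 0}, {"tx": -3.6, "ty": -3.1, "grip": 0}, {"tx": -3.6, "ty": -3.1, "grip": 0}, {"tx": -3.6, "ty": -3.1, "grip": 0}, {"tx": -3.6, "ty": -3.1, "grip": 0}]'

```text
invalid input at $.steps[0]: expected keys wx, wy, wz, tx, ty, tz, grip
```

Request:
jog_arm --steps '[{"wx": 0, "wy": 0, "wz": 0, "tx": -1.8, "ty": -1.5, "tz": 0, "grip": 0}, {"wx": 0, "wy": 0, "wz": 0, "tx": -3.6, "ty": -3.1, "tz": 0, "grip": 0}, {"wx": 0, "wy": 0, "wz": 0, "tx": -3.6, "ty": -3.1, "tz": 0, "grip": 0}, {"wx": 0, "wy": 0, "wz": 0, "tx": -3.6, "ty": -3.1, "tz": 0, "grip": 0}, {"wx": 0, "wy": 0, "wz": 0, "tx": -3.6, "ty": -3.1, "tz": 0, "grip": 0}]' --newtons 10

```text
time_s: 0.65
position: [0.3167, 0.5176, 0.2184]
tool_rot: [[-0.962, 0.273, 0.0], [0.273, 0.962, -0.0], [-0.0, -0.0, -1.0]]
contact_force: [0.8, 0.7, 0.5]
gripper_width: 0.0575
```

Request:
jog_arm --steps '[{"wx": 0, "wy": 0, "wz": 0, "tx": -3.6, "ty": -3.1, "tz": 0, "grip": 0}, {"wx": 0, "wy": 0, "wz": 0, "tx": -3.6, "ty": -3.1, "tz": 0, "grip": 0}, {"wx": 0, "wy": 0, "wz": 0, "tx": -3.6, "ty": -3.1, "tz": 0, "grip": 0}, {"wx": 0, "wy": 0, "wz": 0, "tx": -3.6, "ty": -3.1, "tz": 0, "grip": 0}, {"wx": 0, "wy": 0, "wz": 0, "tx": -3.6, "ty": -3.1, "tz": 0, "grip": 0}]'

```text
time_s: 1.15
position: [0.4475, 0.3194, 0.2186]
tool_rot: [[-0.962, 0.273, 0.0], [0.273, 0.962, -0.0], [-0.0, -0.0, -1.0]]
contact_force: [0.2, -0.4, 0.9]
gripper_width: 0.0173
```

Request:
jog_arm --steps '[{"wx": 0, "wy": 0, "wz": 0, "tx": -1.2, "ty": -3.94, "tz": 0, "grip": 0}, {"wx": 0, "wy": 0, "wz": 0, "tx": -1.2, "ty": -3.94, "tz": 0, "grip": 0}, {"wx": 0, "wy": 0, "wz": 0, "tx": -1.2, "ty": -3.94, "tz": 0, "grip": 0}, {"wx": 0, "wy": 0, "wz": 0, "tx": -1.2, "ty": -3.94, "tz": 0, "grip": 0}, {"wx": 0, "wy": 0, "wz": 0, "tx": -1.2, "ty": -3.94, "tz": 0, "grip": 0}]'

```text
time_s: 1.65
position: [0.4504, 0.1136, 0.2187]
tool_rot: [[-0.962, 0.273, 0.0], [0.273, 0.962, -0.0], [-0.0, 0.0, -1.0]]
contact_force: [0.0, 0.3, 0.0]
gripper_width: 0.0004
```

Request:
jog_arm --steps '[{"wx": 0, "wy": 0, "wz": 0, "tx": -1.2, "ty": -3.94, "tz": 0, "grip": 0}, {"wx": 0, "wy": 0, "wz": 0, "tx": -1.2, "ty": -3.94, "tz": 0, "grip": 0}, {"wx": 0, "wy": 0, "wz": 0, "tx": -1.2, "ty": -3.94, "tz": 0, "grip": 0}, {"wx": 0, "wy": 0, "wz": 0, "tx": -1.2, "ty": -3.94, "tz": 0, "grip": 0}, {"wx": 0, "wy": 0, "wz": 0, "tx": -1.2, "ty": -3.94, "tz": 0, "grip": 0}]'

```text
time_s: 2.15
position: [0.4543, -0.0923, 0.2187]
tool_rot: [[-0.962, 0.273, 0.0], [0.273, 0.962, 0.0], [-0.0, 0.0, -1.0]]
contact_force: [0.8, 0.1, 0.1]
gripper_width: 0.0001
```

Request:
jog_arm --steps '[{"wx": 0, "wy": 0, "wz": 0, "tx": 0, "ty": 0, "tz": 4.5, "grip": 0}, {"wx": 0, "wy": 0, "wz": 0, "tx": 0, "ty": 0, "tz": 4.5, "grip": 0}, {"wx": 0, "wy": 0, "wz": 0, "tx": 0, "ty": 0, "tz": 4.5, "grip": 0}, {"wx": 0, "wy": 0, "wz": 0, "tx": 0, "ty": 0, "tz": 2.8, "grip": 0}, {"wx": 0, "wy": 0, "wz": 0, "tx": 0, "ty": 0, "tz": 0.5, "grip": 0}]'

```text
time_s: 2.65
position: [0.453, -0.0905, 0.048]
tool_rot: [[-0.962, 0.273, -0.005], [0.273, 0.962, 0.001], [0.005, -0.001, -1.0]]
contact_force: [-0.3, -0.2, 1.1]
gripper_width: 0.0004
```

```bash
python3 - <<'E'
from h import *
print(sense()["position"])
im=get_image("side");cv2.imwrite("pics/side1.png",cv2.resize(cv2.cvtColor(im,cv2.COLOR_RGB2BGR)[200:340,200:360],None,fx=4,fy=4))
E
```

```text
[ 0.45304522 -0.09049455  0.04796144]
```

View pics/side1.png

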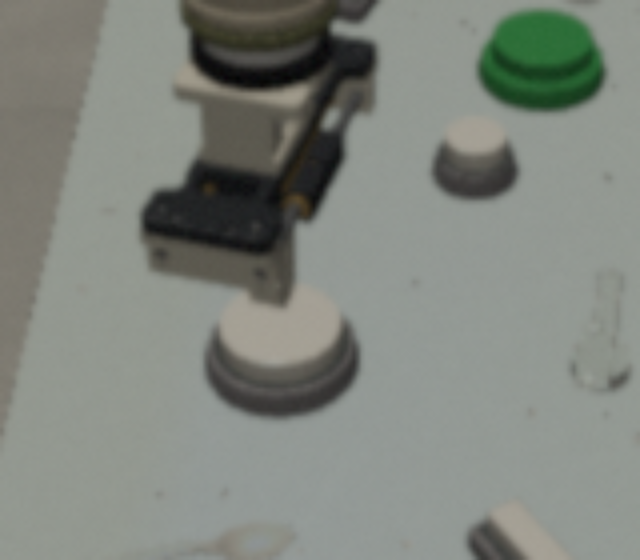

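The fingertip sits over the middle of the large lens: tip at (272,300) in the crop, lens centre at (280,330). Pressing slowly now.

Request:
jog_arm --steps '[{"wx": 0, "wy": 0, "wz": 0, "tx": 0, "ty": 0, "tz": 0.6, "grip": 0}, {"wx": 0, "wy": 0, "wz": 0, "tx": 0, "ty": 0, "tz": 0.4, "grip": 0}, {"wx": 0, "wy": 0, "wz": 0, "tx": 0, "ty": 0, "tz": 0.3, "grip": 0}, {"wx": 0, "wy": 0, "wz": 0, "tx": 0, "ty": 0, "tz": 0.3, "grip": 0}, {"wx": 0, "wy": 0, "wz": 0, "tx": 0, "ty": 0, "tz": 0.2, "grip": 0}]'

```text
time_s: 3.2
position: [0.455, -0.0907, 0.033]
tool_rot: [[-0.962, 0.273, 0.001], [0.273, 0.962, -0.0], [-0.001, 0.0, -1.0]]
contact_force: [0.3, 1.2, 2.2]
gripper_width: 0.0007
```

Request:
jog_arm --steps '[{"wx": 0, "wy": 0, "wz": 0, "tx": 0, "ty": 0, "tz": 0.2, "grip": 0}, {"wx": 0, "wy": 0, "wz": 0, "tx": 0, "ty": 0, "tz": 0.1, "grip": 0}]'

```text
time_s: 3.4
position: [0.455, -0.0907, 0.0297]
tool_rot: [[-0.962, 0.273, 0.001], [0.273, 0.962, -0.0], [-0.001, 0.0, -1.0]]
contact_force: [0.8, 0.9, 2.5]
gripper_width: 0.0004
```

Contact is at about 3 N. Going further down.

Request:
jog_arm --steps '[{"wx": 0, "wy": 0, "wz": 0, "tx": 0, "ty": 0, "tz": 0.2, "grip": 0}, {"wx": 0, "wy": 0, "wz": 0, "tx": 0, "ty": 0, "tz": 0.1, "grip": 0}, {"wx": 0, "wy": 0, "wz": 0, "tx": 0, "ty": 0, "tz": 0.1, "grip": 0}]'

```text
time_s: 3.7
position: [0.4549, -0.0907, 0.0256]
tool_rot: [[-0.962, 0.273, 0.001], [0.273, 0.962, -0.0], [-0.001, 0.0, -1.0]]
contact_force: [1.2, 1.2, 3.4]
gripper_width: 0.0002
```

Request:
jog_arm --steps '[{"wx": 0, "wy": 0, "wz": 0, "tx": 0, "ty": 0, "tz": 0.1, "grip": 0}, {"wx": 0, "wy": 0, "wz": 0, "tx": 0, "ty": 0, "tz": 0, "grip": 0}]'

```text
time_s: 3.9
position: [0.4549, -0.0907, 0.0246]
tool_rot: [[-0.962, 0.273, 0.001], [0.273, 0.962, -0.0], [-0.001, 0.0, -1.0]]
contact_force: [1.7, 0.3, 4.3]
gripper_width: 0.0005
```

Request:
jog_arm --steps '[{"wx": 0, "wy": 0, "wz": 0, "tx": 0, "ty": 0, "tz": 0.1, "grip": 0}, {"wx": 0, "wy": 0, "wz": 0, "tx": 0, "ty": 0, "tz": 0, "grip": 0}]'

```text
time_s: 4.1
position: [0.4549, -0.0906, 0.0238]
tool_rot: [[-0.962, 0.273, 0.001], [0.273, 0.962, -0.0], [-0.001, 0.0, -1.0]]
contact_force: [1.0, 1.8, 7.4]
gripper_width: 0.0007
```

The force has risen to 7.4 N, so the lens is past its stop and on the foam. Raising, then over to the square light.

Request:
jog_arm --steps '[{"wx": 0, "wy": 0, "wz": 0, "tx": 0, "ty": 0, "tz": -0.5, "grip": 0}, {"wx": 0, "wy": 0, "wz": 0, "tx": 0, "ty": 0, "tz": -2, "grip": 0}, {"wx": 0, "wy": 0, "wz": 0, "tx": 0, "ty": 0, "tz": -4, "grip": 0}, {"wx": 0, "wy": 0, "wz": 0, "tx": 0, "ty": 0, "tz": -4.5, "grip": 0}, {"wx": 0, "wy": 0, "wz": 0, "tx": 0, "ty": 0, "tz": -2, "grip": 0}]'

```text
time_s: 4.6
position: [0.4542, -0.0909, 0.1565]
tool_rot: [[-0.962, 0.274, 0.001], [0.274, 0.962, -0.0], [-0.001, 0.0, -1.0]]
contact_force: [-0.0, -0.5, -0.7]
gripper_width: 0.0005
```

Request:
jog_arm --steps '[{"wx": 0, "wy": 0, "wz": 0, "tx": 0.93, "ty": 3.88, "tz": 0, "grip": 0}, {"wx": 0, "wy": 0, "wz": 0, "tx": 0.93, "ty": 3.88, "tz": 0, "grip": 0}, {"wx": 0, "wy": 0, "wz": 0, "tx": 0.93, "ty": 3.88, "tz": 0, "grip": 0}, {"wx": 0, "wy": 0, "wz": 0, "tx": 0.93, "ty": 3.88, "tz": 0, "grip": 0}, {"wx": 0, "wy": 0, "wz": 0, "tx": 0.93, "ty": 3.88, "tz": 0, "grip": 0}]'

```text
time_s: 5.1
position: [0.4617, 0.1098, 0.1536]
tool_rot: [[-0.962, 0.274, -0.002], [0.274, 0.962, -0.001], [0.001, -0.001, -1.0]]
contact_force: [0.5, -0.5, 0.5]
gripper_width: 0.0006
```

Request:
jog_arm --steps '[{"wx": 0, "wy": 0, "wz": 0, "tx": 0.93, "ty": 3.88, "tz": 0, "grip": 0}, {"wx": 0, "wy": 0, "wz": 0, "tx": 0.93, "ty": 3.88, "tz": 0, "grip": 0}, {"wx": 0, "wy": 0, "wz": 0, "tx": 0.93, "ty": 3.88, "tz": 0, "grip": 0}, {"wx": 0, "wy": 0, "wz": 0, "tx": 0.93, "ty": 3.88, "tz": 0, "grip": 0}, {"wx": 0, "wy": 0, "wz": 0, "tx": 0.93, "ty": 3.88, "tz": 0, "grip": 0}]'

```text
time_s: 5.6
position: [0.47, 0.3089, 0.1534]
tool_rot: [[-0.962, 0.273, -0.002], [0.273, 0.962, -0.001], [0.001, -0.002, -1.0]]
contact_force: [-0.2, -0.7, -0.3]
gripper_width: 0.0007
```

```bash
python3 - <<'E'
from h import *
s=sense();print(s["position"],s["tool_rot"],s["contact_force"])
a=cv2.cvtColor(get_image("side"),cv2.COLOR_RGB2BGR)
cv2.imwrite("pics/side2.png",cv2.resize(a[150:310,200:360],None,fx=3.7,fy=3.7))
E
```

```text
[0.47003112 0.3088952  0.15344033] [[-0.96194271  0.27324658 -0.00159153]
 [ 0.2732488   0.96194237 -0.00140438]
 [ 0.00114722 -0.00178581 -0.99999775]] [-0.22661509 -0.71061324 -0.32315379]
```

View pics/side2.png

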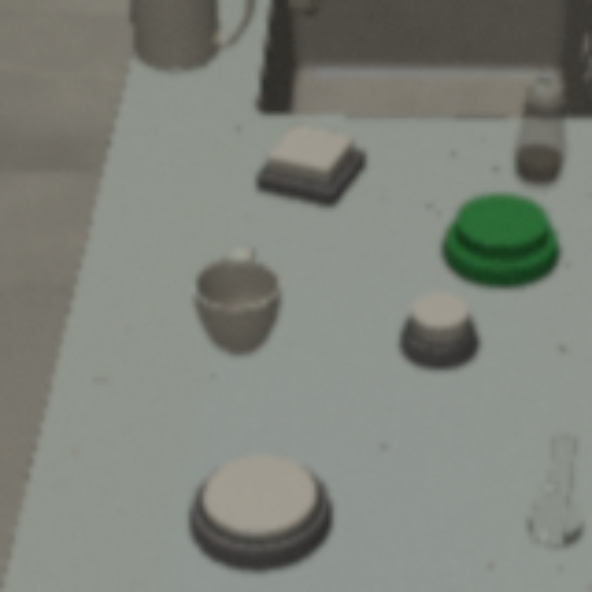

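The large lens now stands visibly lower, at (260,495), and the square lens is at (312,148), undisturbed. Descending on the square light.

Request:
jog_arm --steps '[{"wx": 0, "wy": 0, "wz": 0, "tx": 0, "ty": 0, "tz": 4.5, "grip": 0}, {"wx": 0, "wy": 0, "wz": 0, "tx": 0, "ty": 0, "tz": 4.2, "grip": 0}, {"wx": 0, "wy": 0, "wz": 0, "tx": 0, "ty": 0, "tz": 1.5, "grip": 0}, {"wx": 0, "wy": 0, "wz": 0, "tx": 0, "ty": 0, "tz": 0.4, "grip": 0}, {"wx": 0, "wy": 0, "wz": 0, "tx": 0, "ty": 0, "tz": 0, "grip": 0}]'

```text
time_s: 6.15
position: [0.4706, 0.3073, 0.0473]
tool_rot: [[-0.962, 0.274, -0.001], [0.274, 0.962, -0.001], [0.001, -0.002, -1.0]]
contact_force: [-0.2, 1.1, 0.6]
gripper_width: 0.0004
```

```bash
python3 - <<'E'
from h import *
a=cv2.cvtColor(get_image("side"),cv2.COLOR_RGB2BGR)
cv2.imwrite("pics/side3.png",cv2.resize(a[110:270,200:360],None,fx=3.7,fy=3.7))
E
```

```text
(no output)
```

View pics/side3.png

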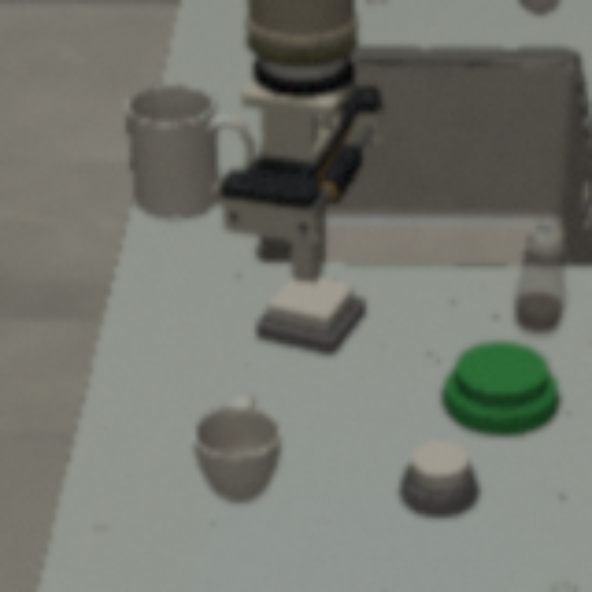

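The fingertip at (308,280) is over the square lens (312,298). Pressing.

Request:
jog_arm --steps '[{"wx": 0, "wy": 0, "wz": 0, "tx": 0, "ty": 0, "tz": 0.8, "grip": 0}, {"wx": 0, "wy": 0, "wz": 0, "tx": 0, "ty": 0, "tz": 0.5, "grip": 0}, {"wx": 0, "wy": 0, "wz": 0, "tx": 0, "ty": 0, "tz": 0.3, "grip": 0}, {"wx": 0, "wy": 0, "wz": 0, "tx": 0, "ty": 0, "tz": 0.3, "grip": 0}, {"wx": 0, "wy": 0, "wz": 0, "tx": 0, "ty": 0, "tz": 0.2, "grip": 0}]'

```text
time_s: 6.7
position: [0.4712, 0.3081, 0.0267]
tool_rot: [[-0.962, 0.273, 0.0], [0.273, 0.962, 0.0], [-0.0, 0.0, -1.0]]
contact_force: [-0.8, 0.4, 2.9]
gripper_width: 0.0004
```

Request:
jog_arm --steps '[{"wx": 0, "wy": 0, "wz": 0, "tx": 0, "ty": 0, "tz": 0.2, "grip": 0}, {"wx": 0, "wy": 0, "wz": 0, "tx": 0, "ty": 0, "tz": 0, "grip": 0}]'

```text
time_s: 6.9
position: [0.4712, 0.3081, 0.0245]
tool_rot: [[-0.962, 0.273, 0.0], [0.273, 0.962, 0.0], [-0.0, 0.0, -1.0]]
contact_force: [0.5, 0.1, 2.7]
gripper_width: 0.0006
```

Request:
jog_arm --steps '[{"wx": 0, "wy": 0, "wz": 0, "tx": 0, "ty": 0, "tz": 0.1, "grip": 0}, {"wx": 0, "wy": 0, "wz": 0, "tx": 0, "ty": 0, "tz": 0, "grip": 0}]'

```text
time_s: 7.1
position: [0.4712, 0.3081, 0.0237]
tool_rot: [[-0.962, 0.273, 0.0], [0.273, 0.962, 0.0], [-0.0, 0.0, -1.0]]
contact_force: [-0.4, 0.9, 2.9]
gripper_width: 0.0004
```

Request:
jog_arm --steps '[{"wx": 0, "wy": 0, "wz": 0, "tx": 0, "ty": 0, "tz": 0.1, "grip": 0}, {"wx": 0, "wy": 0, "wz": 0, "tx": 0, "ty": 0, "tz": 0, "grip": 0}]'

```text
time_s: 7.3
position: [0.4713, 0.3081, 0.0228]
tool_rot: [[-0.962, 0.273, 0.0], [0.273, 0.962, 0.0], [-0.0, 0.0, -1.0]]
contact_force: [0.0, 0.1, 5.4]
gripper_width: 0.0003
```

Request:
jog_arm --steps '[{"wx": 0, "wy": 0, "wz": 0, "tx": 0, "ty": 0, "tz": 0.1, "grip": 0}, {"wx": 0, "wy": 0, "wz": 0, "tx": 0, "ty": 0, "tz": 0, "grip": 0}]'

```text
time_s: 7.5
position: [0.4712, 0.3081, 0.0219]
tool_rot: [[-0.962, 0.273, 0.0], [0.273, 0.962, 0.0], [-0.0, 0.0, -1.0]]
contact_force: [-1.2, -0.7, 8.2]
gripper_width: 0.0006
```

The force reached 8.2 N at about 3 N/mm, so the square lens is on its foam. Raising, then to the small round light.

Request:
jog_arm --steps '[{"wx": 0, "wy": 0, "wz": 0, "tx": 0, "ty": 0, "tz": -0.5, "grip": 0}, {"wx": 0, "wy": 0, "wz": 0, "tx": 0, "ty": 0, "tz": -2, "grip": 0}, {"wx": 0, "wy": 0, "wz": 0, "tx": 0, "ty": 0, "tz": -4, "grip": 0}, {"wx": 0, "wy": 0, "wz": 0, "tx": 0, "ty": 0, "tz": -4.5, "grip": 0}, {"wx": 0, "wy": 0, "wz": 0, "tx": 0, "ty": 0, "tz": -2, "grip": 0}]'

```text
time_s: 8.0
position: [0.4719, 0.3082, 0.1549]
tool_rot: [[-0.962, 0.274, 0.002], [0.274, 0.962, 0.002], [-0.002, 0.002, -1.0]]
contact_force: [0.3, 0.5, 0.1]
gripper_width: 0.0004
```

Request:
jog_arm --steps '[{"wx": 0, "wy": 0, "wz": 0, "tx": -2.6, "ty": -3.03, "tz": 0, "grip": 0}, {"wx": 0, "wy": 0, "wz": 0, "tx": -2.6, "ty": -3.03, "tz": 0, "grip": 0}, {"wx": 0, "wy": 0, "wz": 0, "tx": -2.6, "ty": -3.03, "tz": 0, "grip": 0}, {"wx": 0, "wy": 0, "wz": 0, "tx": -2.6, "ty": -3.03, "tz": 0, "grip": 0}, {"wx": 0, "wy": 0, "wz": 0, "tx": -2.6, "ty": -3.03, "tz": 0, "grip": 0}]'

```text
time_s: 8.5
position: [0.5549, 0.1251, 0.1515]
tool_rot: [[-0.962, 0.273, -0.001], [0.273, 0.962, -0.0], [0.0, -0.0, -1.0]]
contact_force: [0.2, 0.4, -0.5]
gripper_width: 0.0008
```

Request:
jog_arm --steps '[{"wx": 0, "wy": 0, "wz": 0, "tx": -2.6, "ty": -3.03, "tz": 0, "grip": 0}, {"wx": 0, "wy": 0, "wz": 0, "tx": 0, "ty": 0, "tz": 0, "grip": 0}]'

```text
time_s: 8.7
position: [0.5732, 0.084, 0.1516]
tool_rot: [[-0.96, 0.281, 0.001], [0.281, 0.96, -0.003], [-0.002, -0.002, -1.0]]
contact_force: [0.3, 1.3, 0.4]
gripper_width: 0.0005
```

```bash
python3 - <<'E'
from h import *
s=sense();print(s["position"],s["contact_force"])
a=cv2.cvtColor(get_image("side"),cv2.COLOR_RGB2BGR)
cv2.imwrite("pics/side4.png",cv2.resize(a[150:310,200:360],None,fx=3.7,fy=3.7))
c=calibration("side");cx=proj(c,(.572,.0905,.034));print((cx-[200,150])*3.7)
E
```

```text
[0.57317729 0.08400178 0.15164777] [0.29091763 1.2569482  0.35360171]
[435.81887335 306.81247084]
```

View pics/side4.png

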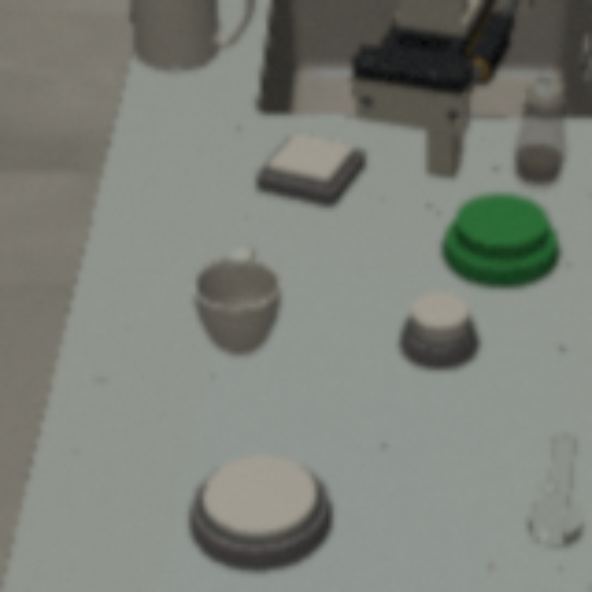

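The square lens at (315,155) is clearly lower and the small one at (440,308) is still up. Letting the arm settle before the final approach.

Request:
jog_arm --steps '[{"wx": 0, "wy": 0, "wz": 0, "tx": 0, "ty": 0, "tz": 4.0, "grip": 0}, {"wx": 0, "wy": 0, "wz": 0, "tx": 0, "ty": 0, "tz": 3.5, "grip": 0}, {"wx": 0, "wy": 0, "wz": 0, "tx": 0, "ty": 0, "tz": 2, "grip": 0}, {"wx": 0, "wy": 0, "wz": 0, "tx": 0, "ty": 0, "tz": 0.5, "grip": 0}, {"wx": 0, "wy": 0, "wz": 0, "tx": 0, "ty": 0, "tz": 0, "grip": 0}]'

```text
time_s: 9.25
position: [0.5707, 0.0914, 0.0511]
tool_rot: [[-0.962, 0.272, -0.002], [0.272, 0.962, -0.0], [0.002, -0.001, -1.0]]
contact_force: [0.1, -0.3, 0.6]
gripper_width: 0.0002
```

```bash
python3 - <<'E'
from h import *
s=sense();print(s["position"],s["contact_force"])
a=cv2.cvtColor(get_image("side"),cv2.COLOR_RGB2BGR)
cv2.imwrite("pics/side5.png",cv2.resize(a[150:310,200:360],None,fx=3.7,fy=3.7))
print(sense()["position"])
E
```

```text
[0.57071909 0.09138822 0.05113735] [ 0.14356722 -0.34725869  0.62603021]
[0.57139562 0.09126709 0.05200058]
```

View pics/side5.png

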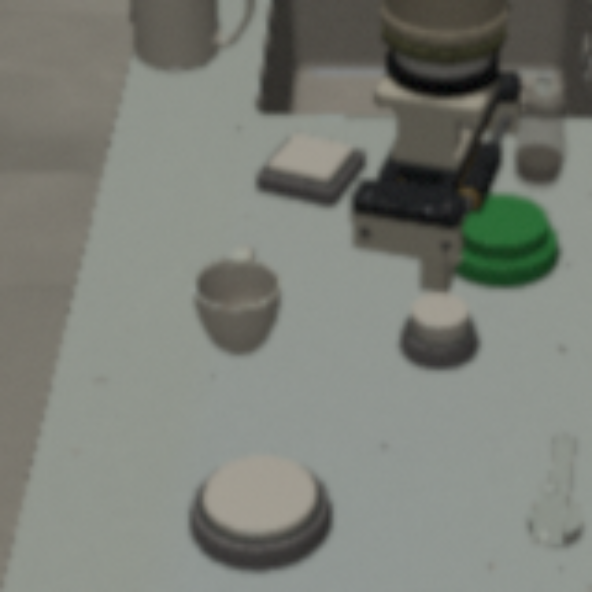

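The tip at (436,290) is over the small lens (440,308). Pressing.

Request:
jog_arm --steps '[{"wx": 0, "wy": 0, "wz": 0, "tx": 0, "ty": 0, "tz": 1.2, "grip": 0}, {"wx": 0, "wy": 0, "wz": 0, "tx": 0, "ty": 0, "tz": 0.5, "grip": 0}, {"wx": 0, "wy": 0, "wz": 0, "tx": 0, "ty": 0, "tz": 0.3, "grip": 0}, {"wx": 0, "wy": 0, "wz": 0, "tx": 0, "ty": 0, "tz": 0.3, "grip": 0}, {"wx": 0, "wy": 0, "wz": 0, "tx": 0, "ty": 0, "tz": 0.2, "grip": 0}]'

```text
time_s: 9.8
position: [0.5717, 0.0907, 0.0267]
tool_rot: [[-0.962, 0.273, 0.0], [0.273, 0.962, 0.0], [-0.0, 0.0, -1.0]]
contact_force: [-0.5, 1.5, 2.6]
gripper_width: 0.0003
```

Request:
jog_arm --steps '[{"wx": 0, "wy": 0, "wz": 0, "tx": 0, "ty": 0, "tz": 0.2, "grip": 0}, {"wx": 0, "wy": 0, "wz": 0, "tx": 0, "ty": 0, "tz": 0, "grip": 0}]'

```text
time_s: 10.0
position: [0.5717, 0.0907, 0.0247]
tool_rot: [[-0.962, 0.273, 0.0], [0.273, 0.962, 0.0], [-0.0, 0.0, -1.0]]
contact_force: [-0.5, 2.8, 4.9]
gripper_width: 0.0002
```

Request:
jog_arm --steps '[{"wx": 0, "wy": 0, "wz": 0, "tx": 0, "ty": 0, "tz": 0.1, "grip": 0}, {"wx": 0, "wy": 0, "wz": 0, "tx": 0, "ty": 0, "tz": 0, "grip": 0}]'

```text
time_s: 10.2
position: [0.5717, 0.0907, 0.024]
tool_rot: [[-0.962, 0.273, 0.001], [0.273, 0.962, 0.0], [-0.0, 0.0, -1.0]]
contact_force: [-0.8, 2.0, 6.2]
gripper_width: 0.0007
```

On the foam at 6.2 N. Raising clear and checking.

Request:
jog_arm --steps '[{"wx": 0, "wy": 0, "wz": 0, "tx": 0, "ty": 0, "tz": -0.5, "grip": 0}, {"wx": 0, "wy": 0, "wz": 0, "tx": 0, "ty": 0, "tz": -2, "grip": 0}, {"wx": 0, "wy": 0, "wz": 0, "tx": 0, "ty": 0, "tz": -4, "grip": 0}, {"wx": 0, "wy": 0, "wz": 0, "tx": 0, "ty": 0, "tz": -4.5, "grip": 0}, {"wx": 0, "wy": 0, "wz": 0, "tx": 0, "ty": 0, "tz": -4.5, "grip": 0}]'

```text
time_s: 10.7
position: [0.5708, 0.0898, 0.18]
tool_rot: [[-0.962, 0.274, -0.001], [0.274, 0.962, -0.001], [0.001, -0.001, -1.0]]
contact_force: [-0.1, 0.7, -0.5]
gripper_width: 0.0005
```

Request:
jog_arm --steps '[{"wx": 0, "wy": 0, "wz": 0, "tx": 0, "ty": 0, "tz": 0, "grip": 0}, {"wx": 0, "wy": 0, "wz": 0, "tx": 0, "ty": 0, "tz": 0, "grip": 0}, {"wx": 0, "wy": 0, "wz": 0, "tx": 0, "ty": 0, "tz": 0, "grip": 0}]'

```text
time_s: 11.0
position: [0.5707, 0.0902, 0.1777]
tool_rot: [[-0.962, 0.273, -0.002], [0.273, 0.962, -0.001], [0.001, -0.001, -1.0]]
contact_force: [0.2, 0.4, -0.6]
gripper_width: 0.0005
```

```bash
python3 - <<'E'
from h import *
s=sense();print(s["position"],s["contact_force"])
a=cv2.cvtColor(get_image("side"),cv2.COLOR_RGB2BGR); cv2.imwrite("pics/side6f.png",a)
b=cv2.imread("pics/side0.png")
f=lambda i:cv2.resize(i[170:370,200:370],None,fx=2.3,fy=2.9)
cv2.imwrite("pics/side6.png",np.hstack([f(b),f(a)]))
E
```

```text
[0.57066804 0.09020435 0.17771843] [ 0.19468406  0.4419178  -0.62435443]
```

View pics/side6.png

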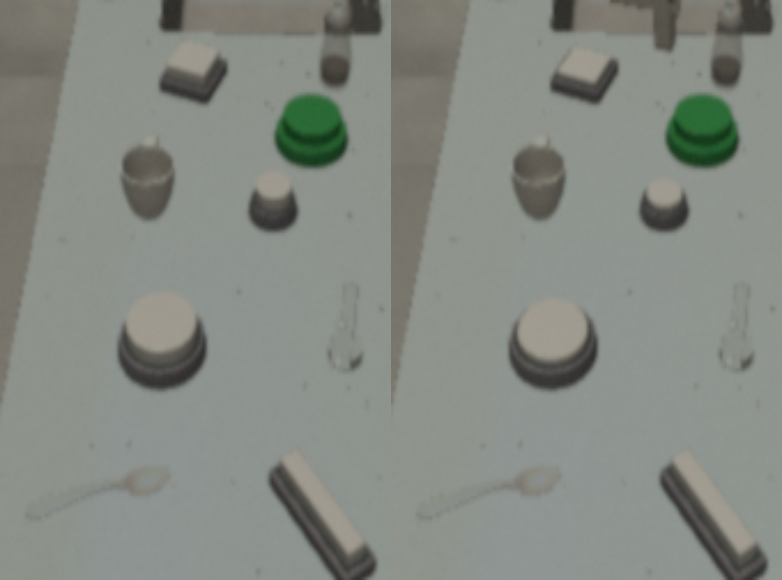

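Before on the left, after on the right: the large (553,330), square (585,68) and small (664,195) lenses are all down. The bar (715,510) is unchanged, nothing else has moved, and the arm is clear. Handing in.

```bash
python3 -c "
from rig import *
print(close_job())"
```

```text
the job is handed in; nothing more can be done
None
```

I pressed the large round, square and small round lights in that order with the shut fingertips, then raised the arm clear and handed the job in at about 11 s. `close_job()` returned no verdict.

- **Presses:** each press went on until the force rose above the 3 N give-way level, meaning the lens was past its stop and on the foam. The highest readings were 7.4 N (large), 8.2 N (square) and 6.2 N (small), against the 25 N limit.
- **Final check:** comparing side pictures from before and after, all three lenses are lower. The bar light, the other objects in that view and the light housings show no visible movement. I compared these by eye in the side view only and took no second measurement.
- **Arm:** it stood with the fingertips about 178 mm above the worktop, with force readings at noise level.
- **Disagreements:** the top and side views differed by about 2 mm in x. One position reading, taken while the arm was still swinging, was about 6 mm off in y; it had settled by the next reading, before the press.

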